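# Lock the lens collar of the inspection camera

### The job

The lens collar of the slanted inspection camera on the bench has been left unlocked. Push the collar straight in against its spring, turn it clockwise (as seen looking at the lens) until its red pointer comes to the red mark on the flange, and let it spring back out there so that it is locked. Leave the stapler, the vial and the brass aerator standing where they are.

Things in the scene. Friction and masses are not known exactly. Their poses are not given: they have to be found in the camera images.
- stand: Grey base plate 150x130x12 mm with two upright aluminium cheeks (8 mm thick, at y = +-46 mm, up to 104 mm high) that carry the camera. Fixed to the bench. Origin: centre of the plate's underside; x points away from the lens side, z up. Its place and yaw differ from run to run.
- camera_head: Black round camera, 72 mm across, fixed in the stand, leaning 0.55 rad (31.5 degrees) from vertical: its lens looks up and towards the robot. Origin: on its axis, 85 mm above the bench. z: the camera's axis, out through the lens; x: up the slope, away from the robot; y: to the robot's left. A grey flange round it, 94 mm across, has its front face at z = 40 mm.
- collar_top (a point): Centre of the front face of the lens collar, on the camera's axis, 75 mm from the camera's origin when out. The collar is a dark knurled round ring, 58 mm across, 34 mm long, 1 mm above the flange; captive; pinch it across its diameter at any angle. The point moves in and turns with the collar; z is the axis, outwards.
- collar_pointer (a point): The red pointer stripe on the front edge of the collar, 29 mm from the axis.
- lock_mark (a point): The red locked mark on the flange's face, 40 mm from the axis, on the camera's +x side. The white (unlocked) mark lies 2.30 rad counter-clockwise of it as seen looking at the lens; thin white ticks between.
- lens_collar (a joint): Turn of the collar, rad: 0 at the white mark, growing clockwise as seen looking at the lens, 2.30 at the red mark, end stop at 2.40. Starts at 0 to 0.35. Not pressed in, a hidden pin blocks it at about 0.45. From about 0.5 to 2.1 a hidden rib keeps it in by itself, so it can be let go and gripped again. Beyond 2.18 it springs out and cannot turn back. Friction 0.05 N m.
- collar_press (a joint): How far the collar is pressed in along the axis, m: 0 out (sprung up), 0.006 at the hard bottom stop. It must be in by 5 mm or more to turn past 0.45 rad, so press until the stop is felt and hold it there. The spring pushes out with about 4 N at 0 and 8 N at the bottom; beyond that the force rises at once.
- stapler: Red and black stapler, 130x38x46 mm, loose on the bench to the right of the stand. Origin: centre of its underside.
- vial: Vial with black cap, 25 mm across, 78 mm tall, standing loose to the left of the stand. Origin: centre of its underside, z up.
- brass_aerator: Brass tap aerator, 26 mm across, 18 mm tall, loose on the bench behind the stand on the right. Origin: centre of its underside.
Mind the look-alikes: they are no part of the job. Of the things that look like the stand, the larger one is meant.

How it is judged:
On the way, in this order (a step that is already met when the one before it is completed fails the run):
1. the collar is pressed in at least 3.5 mm and turned past 0.8 rad, under the rib (value of joint lens_collar above 0.8 rad and value of joint collar_press above 0.0035 m), for 0.1 s.
2. the collar is at the locked mark and has sprung out (value of joint lens_collar above 2.15 rad and value of joint collar_press below 0.0015 m), for 0.2 s.
At the end, for the whole second after the job is handed in: The collar is turned to the locked mark (past 2.15 rad, at most 0.15 rad short of the red mark), has sprung out to within 1.5 mm of its outer position, and is at rest (all of step 2 and velocity of joint lens_collar between -0.05 and 0.05 rad/s); the robot touches nothing.
It fails at once if the stapler is moved more than 30 mm (distance of stapler from where it was at the start of the episode above 0.03 m).
It fails at once if the vial is moved more than 30 mm (distance of vial from where it was at the start of the episode above 0.03 m).
It fails at once if the brass aerator is moved more than 30 mm (distance of brass_aerator from where it was at the start of the episode above 0.03 m).
It fails at once if the vial is tipped over (angle between vial's own z axis and vertical above 0.5 rad).
It also fails if it takes over 48 s, if anything falls off the work surface, if the arm or the gripper's body presses on something with over 40 N, if the wrist force passes 120 N, or if a joint passes its speed limit or range.

### The arm

A 6-joint arm with a two-finger parallel gripper is mounted at the origin on a cart in front of the work surface, level with it; the furniture and walls round the work are solid. World frame = base frame: x ahead of the robot, y to its left, z up, the work surface at z = 0. Lengths are in m, angles in rad, forces in N, time in s.
With the tool pointing down it reaches from about 0.375 to 0.975 m from the base axis. Payload 3.8 kg.
Tool frame: the origin (TCP) lies midway between the tips of the shut fingers; the grasp point (between the pads) lies 19 mm behind it (hold_point_z is the distance from the TCP to the grasp point, in m); z points along the fingers, y is the line along which they close (so a half turn about z gives the same grasp; the last joint's range is limited). The gripper opens to 88 mm and grips with 3 to 60 N. Pads are 18 mm wide; open, the fingers measure 123 mm over their backs; the gripper's body (75 mm by 187 mm) begins 45 mm behind the grasp point.
Start: joints at [-1.151, 0.264, 1.604, -0, 1.274, -0.037], TCP at [0.298, -0.606, 0.239] pointing down, gripper open.
Joint ranges: [-2.63, 2.63], [-0.94, 2.18], [0.31, 2.57], [-1.31, 4.45], [0, 2.66], [-2.55, 2.55]. Speed limits (rad/s): [2.57, 2.57, 3.14, 3.14, 3.14, 3.14].

### API

Orientations are given as [roll, pitch, yaw] about the fixed x, y, z axes, in that order (R = Rz(yaw) Ry(pitch) Rx(roll)).
In Python, from bench import * gives the robot as it stands. The module is installed in compiled form; this text tells all that it offers. Calls block until the motion is done:
- movep(position, orientation): joint-space move of the TCP to a pose.
- line_to(position, rotation=None, rate=0.15): straight line of the TCP; rotation=None keeps the orientation; rate is the mean speed in m/s.
- set_joints(angles): joint-space move.
- gripper_to(opening, squeeze=None): finger opening in m; squeeze is the grip in N (None keeps the last); returns when the fingers have stopped.
- wait(seconds).
- ik(position, orientation): joint angles nearest the present ones, or None.
- read_state(): the state.
- get_image(name): name is "side" or "top"; returns the picture (400x640x3 uint8, blue, green, red); there is no depth.
- camera_info(name): a dict with "vertical_fov" (degrees; the focal length in pixels is half the picture's height over the tangent of half this angle, whatever the lens; pixels are square), "cx", "cy" (the principal point, pixels), "k1" (the pictures are not rectified: a ray, as slopes to the right and down, at radius r is drawn at 1 + k1 r^2 times it, then the intrinsics apply), "view" (4x4, takes a point from world to camera coordinates). Camera axes: x right, y up, looking along -z (the intrinsics and any distortion apply to the point x, -y, -z); pixel columns grow to the right and rows downward; lengths in m; the calibration is good to about 2 mm. A picture is of the moment at which its call begins. camera_info takes no time and is no camera call.
A pose or a line that the arm cannot do raises Unreachable and nothing moves.
- close_job(): hands the job in; it is judged then, once.
The state is a dict: "time": time; "joint_positions": joint angles; "dq": joint speeds; "joint_torque": joint torques, N m; "eef_pos": TCP position; "tcp_rot": TCP orientation; "wrist_force": force on the tool from outside, world axes, zero at the start; "torque": the same for the moment, N m; "opening": finger opening in m; "finger_force": force on a finger pad.
Only numpy, scipy, OpenCV 4.12 (cv2) and the standard library are available. Lean on these libraries where they do the work, as an engineer would, in place of code of your own. Each camera call takes 0.05 s, during which the arm holds its last target. There are 200 camera calls.

## Working session

There is one attempt and no reset: what is moved stays moved. The work goes in short steps, each a Python script; the robot and the scene stay as the last script left them, time stands still between calls to the robot, and variables do not carry over. Pictures are saved under pics/ and viewed, at most 10 in all, crops included, and the job is handed in when it is done.

```bash
mkdir -p pics; python3 - <<'E'
from bench import *
import cv2
for n in("top","side"):
    cv2.imwrite(f"pics/{n}0.png",get_image(n)); c=camera_info(n); print(n,c)
print(read_state())
E
```

```text
top {'vertical_fov': 45.09591287613314, 'cx': 316.9376981269571, 'cy': 198.70240660386233, 'k1': -0.0487906910914687, 'view': array([[ 0.0094456 , -0.99953056, -0.02914499,  0.00422294],
       [ 0.99695791,  0.00715822,  0.07761241, -0.62918793],
       [-0.07736735, -0.02978942,  0.99655752, -0.959841  ],
       [ 0.        ,  0.        ,  0.        ,  1.        ]])}
side {'vertical_fov': 52.69593952524762, 'cx': 318.5683369390026, 'cy': 202.77619705827388, 'k1': -0.08824224746197233, 'view': array([[-0.83152526, -0.55543419,  0.00765508,  0.49189789],
       [ 0.34754337, -0.50944838,  0.78719499, -0.28458312],
       [-0.43333515,  0.65723299,  0.61665666, -0.66531311],
       [ 0.        ,  0.        ,  0.        ,  1.        ]])}
{'time': 0.1, 'joint_positions': array([-1.15090122e+00,  2.64652557e-01,  1.60523051e+00, -2.76789628e-05,
        1.27373702e+00, -3.69136384e-02]), 'dq': array([-0.00100546, -0.00173449, -0.00232571,  0.00083864,  0.00030366,
       -0.00025123]), 'joint_torque': array([ 1.00313298e-04, -5.03620040e+01, -3.58070612e+01,  7.30052241e-02,
        2.33466737e-02, -8.11776135e-05]), 'eef_pos': array([ 0.29744891, -0.60520093,  0.23753329]), 'tcp_rot': array([-3.13956562e+00, -4.83908060e-05,  4.56816823e-01]), 'wrist_force': array([-0.40372662,  0.44743202, -0.47433688]), 'torque': array([-0.00684893,  0.02666939,  0.01840724]), 'finger_force': 0.0, 'opening': 0.08791755634665419}
```

View pics/top0.png

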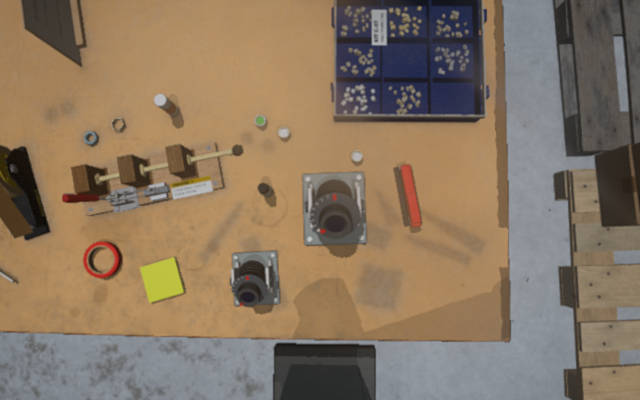

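View pics/side0.png

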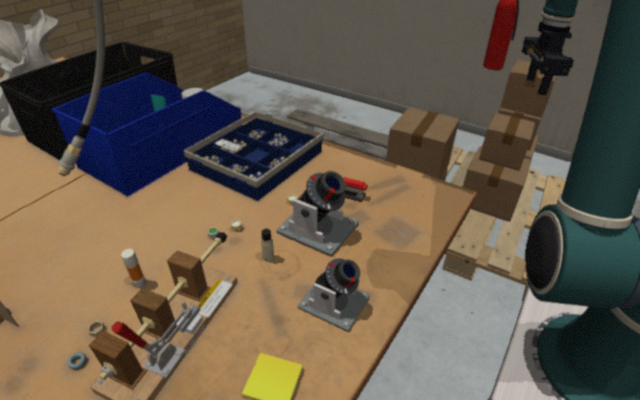

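The larger stand is at about (335,208) in the top view and (318,220) in the side view. The vial is at (265,188) top, the stapler at (410,195) top and the aerator at (357,157) top. I'll enlarge the stand in both views.

```bash
python3 - <<'E'
import cv2,numpy as np
a=cv2.imread("pics/top0.png")[160:260,290:380]; b=cv2.imread("pics/side0.png")[160:260,270:370]
f=lambda i:cv2.resize(i,None,fx=4.2,fy=5.6 if 0 else 4.2,interpolation=cv2.INTER_CUBIC)
cv2.imwrite("pics/c1.png",np.hstack([f(a),f(b)]))
E
```

```text
(no output)
```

View pics/c1.png

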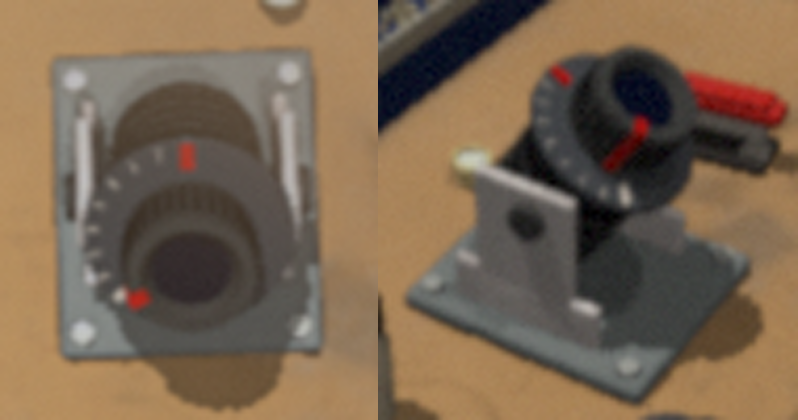

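The enlarged crops show the plate corners, the red mark at top-crop (188,157) and side-crop (184,75), the white mark at (120,294) and (249,197), and the pointer near the white mark at (140,299) and (262,125). I'll fit the stand pose from these.

```bash
cat > geo.py <<'E'
import numpy as np
from scipy.spatial.transform import Rotation as R
from bench import camera_info
C={n:camera_info(n) for n in("top","side")}
def proj(n,P):
    c=C[n];p=np.atleast_2d(P)@c["view"][:3,:3].T+c["view"][:3,3]
    s=np.c_[p[:,0],-p[:,1]]/-p[:,2:]
    s=s*(1+c["k1"]*(s**2).sum(1,keepdims=True))
    return 200/np.tan(np.radians(c["vertical_fov"]/2))*s+[c["cx"],c["cy"]]
Rc=R.from_euler("y",-.55).as_matrix()
def frames(x,y,yaw,dx):
    Rs=R.from_euler("z",yaw).as_matrix();o=np.array([x,y,0])
    return Rs,o,Rs@Rc,o+Rs@[dx,0,.085]
E
cat > fit.py <<'E'
from geo import *
from scipy.optimize import least_squares
st={"FL":(.075,.065,.012),"FR":(.075,-.065,.012),"NL":(-.075,.065,.012),"NR":(-.075,-.065,.012)}
pol=lambda r,a,z:(r*np.cos(a),r*np.sin(a),z)
obs={"top":dict(FL=(53,60),FR=(312,50),NR=(322,350),NL=(65,357),red=(188,157),white=(120,294),face=(190,264),ptr=(140,299)),
"side":dict(FL=None,NL=(254,400),NR=(370,262),red=(184,75),white=(249,197),face=(262,92),ptr=(262,125))}
off={"top":(290,160),"side":(270,160)}; obs["side"].pop("FL"); obs["side"]["FL"]=(27,298)
def res(v,full=False):
    Rs,o,Rk,ok=frames(*v[:4]);out={}
    loc={"red":pol(.04,0,.04),"white":pol(.04,2.3,.04),"face":(0,0,.075),"ptr":pol(.029,2.3-v[4],.075)}
    for n in obs:
        for k,px in obs[n].items():
            P=o+Rs@st[k] if k in st else ok+Rk@loc[k]
            out[n,k]=proj(n,P)[0]-((np.array(px)+.5)/4.2-.5+off[n])
    return out if full else np.concatenate(list(out.values()))
s=least_squares(res,[.6,-.05,0,0,.1],loss="soft_l1")
print(s.x.round(4));[print(k,v.round(1)) for k,v in res(s.x,True).items()]
Rs,o,Rk,ok=frames(*s.x[:4]);print("face",ok+Rk@[0,0,.075],"axis",Rk[:,2])
E
python3 fit.py
```

```text
[ 0.611  -0.0253  0.0381 -0.      0.3412]
('top', 'FL') [-0.8 -0.9]
('top', 'FR') [ 0.1 -0.5]
('top', 'NR') [0.4 0.6]
('top', 'NL') [-1.7  0.8]
('top', 'red') [-0.3 -0.4]
('top', 'white') [ 0.7 -0.7]
('top', 'face') [0.1 3.1]
('top', 'ptr') [-2.8  0.5]
('side', 'NL') [ 1.5 -1.5]
('side', 'NR') [ 1.5 -2.1]
('side', 'red') [-0.6 -0.4]
('side', 'white') [-0.6 -0.7]
('side', 'face') [ 2.2 -0.4]
('side', 'ptr') [-0.5  1.9]
('side', 'FL') [-1. -2.]
face [ 0.57181935 -0.02678121  0.14893934] axis [-0.52230854 -0.01989303  0.85252452]
```

Residuals are mostly 1–2 px and dx comes out at 0, as the geometry requires. I'll check the fit with an overlay of the rim, flange and plate.

```bash
cat > ov.py <<'E'
from geo import *
import cv2
v=[.611,-.0253,.0381,0]
Rs,o,Rk,ok=frames(*v); t=np.linspace(0,2*np.pi,60)
ims=[]
for n,(u,w) in {"top":(290,160),"side":(270,160)}.items():
    im=cv2.imread(f"pics/{n}0.png")[w:w+100,u:u+95]; im=cv2.resize(im,None,fx=4.2,fy=4.2,interpolation=cv2.INTER_CUBIC)
    for r,z,c in((.029,.075,(0,255,0)),(.047,.04,(255,255,0))):
        P=ok+np.c_[r*np.cos(t),r*np.sin(t),0*t+z]@Rk.T
        cv2.polylines(im,[((proj(n,P)-[u,w]+.5)*4.2-.5).astype(int)],True,c)
    P=o+np.array([(.075,.065,.012),(.075,-.065,.012),(-.075,-.065,.012),(-.075,.065,.012)])@Rs.T
    cv2.polylines(im,[((proj(n,P)-[u,w]+.5)*4.2-.5).astype(int)],True,(255,0,255))
    ims.append(im)
cv2.imwrite("pics/ov.png",np.hstack(ims))
E
python3 ov.py
```

```text
(no output)
```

View pics/ov.png

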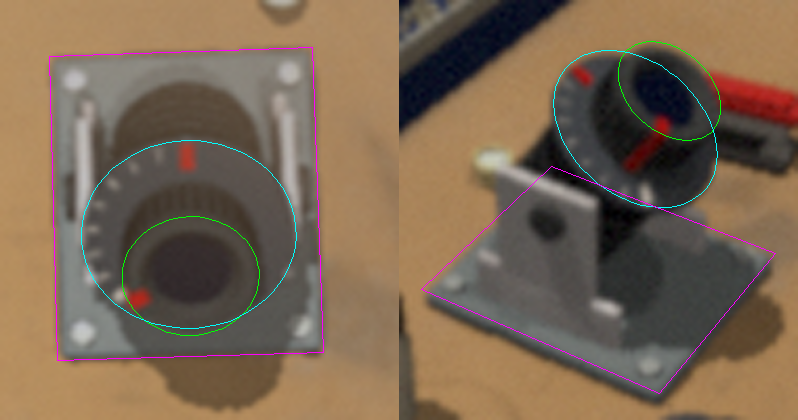

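The flange and plate match to within 1–2 px. The rim is off by 1–2 px (2–3 mm), so I'll centre by force at the grasp. Next I'll plan joint angles for different grip angles.

```bash
cat >> geo.py <<'E'
Rs,o_,Rk,ok=frames(.611,-.0253,.0381,0)
def pose(z,phi,off=(0,0)):
    """TCP pose at height z on the camera axis; tool y at angle phi (camera frame), tool z inwards"""
    y=[np.cos(phi),np.sin(phi),0]; zt=[0,0,-1]; x=np.cross(y,zt)
    M=Rk@np.c_[x,y,zt]
    return ok+Rk@[off[0],off[1],z], R.from_matrix(M).as_euler("xyz")
E
python3 - <<'E'
from bench import *; from geo import *
for phi in np.arange(-3,3.2,.5):
    q=[ik(*pose(z,phi)) for z in(.15,.05)]
    print(round(phi,2),*[None if a is None else np.round(a,2) for a in q])
E
```

```text
-3.0 None None
-2.5 [-0.17 -0.32  2.31  0.19  0.61  2.17] [-0.14 -0.08  2.3   0.25  0.39  2.11]
-2.0 [-0.17 -0.32  2.31  0.19  0.61  1.67] [-0.14 -0.08  2.3   0.25  0.39  1.61]
-1.5 [-0.17 -0.32  2.31  0.19  0.61  1.17] [-0.14 -0.08  2.3   0.25  0.39  1.11]
-1.0 [-0.17 -0.32  2.31  0.19  0.61  0.67] [-0.14 -0.08  2.3   0.25  0.39  0.61]
-0.5 [-0.17 -0.32  2.31  0.19  0.61  0.17] [-0.14 -0.08  2.3   0.25  0.39  0.11]
0.0 [-0.17 -0.32  2.31  0.19  0.61 -0.33] [-0.14 -0.08  2.3   0.25  0.39 -0.39]
0.5 [-0.17 -0.32  2.31  0.19  0.61 -0.83] [-0.14 -0.08  2.3   0.25  0.39 -0.89]
1.0 [-0.17 -0.32  2.31  0.19  0.61 -1.33] [-0.14 -0.08  2.3   0.25  0.39 -1.39]
1.5 [-0.17 -0.32  2.31  0.19  0.61 -1.83] [-0.14 -0.08  2.3   0.25  0.39 -1.89]
2.0 [-0.17 -0.32  2.31  0.19  0.61 -2.33] [-0.14 -0.08  2.3   0.25  0.39 -2.39]
2.5 None None
3.0 None None
```

```bash
cat >> geo.py <<'E'
from bench import read_state
def ft(base=0):
    "wrist force in camera-head frame"
    s=read_state(); return Rk.T@s["wrist_force"]-base
E
python3 - <<'E'
from bench import *; from geo import *
movep(*pose(.15,1.0)); wait(.3)
print("free",ft().round(2), read_state()["time"])
b=ft(); np.save("b.npy",b)
for z in(.10,.075,.065,.053):
    p=pose(z,1.0)[0]; line_to(p,rate=.08); f=ft(b); print(z,f.round(2))
    if abs(f).max()>8: print("contact");break
else:
    gripper_to(.052,5); wait(.3); s=read_state()
    print(s["opening"],s["finger_force"],ft(b).round(2),s["time"])
import cv2
ims=[get_image(n)[w:w+130,u:u+130] for n,(u,w) in {"top":(270,140),"side":(255,130)}.items()]
cv2.imwrite("pics/g.png",cv2.resize(np.hstack(ims),None,fx=3,fy=3,interpolation=cv2.INTER_CUBIC))
E
```

```text
free [-0.35  0.08  0.07] 2.6167
0.1 [ 0.7  -0.46  0.1 ]
0.075 [ 0.02 -0.41 -0.22]
0.065 [ 0.41  0.26 -0.53]
0.053 [ 0.49  0.5  -0.22]
0.05772688950770255 5.000084404600784 [-1.03 -4.83  2.84] 5.3167
```

View pics/g.png

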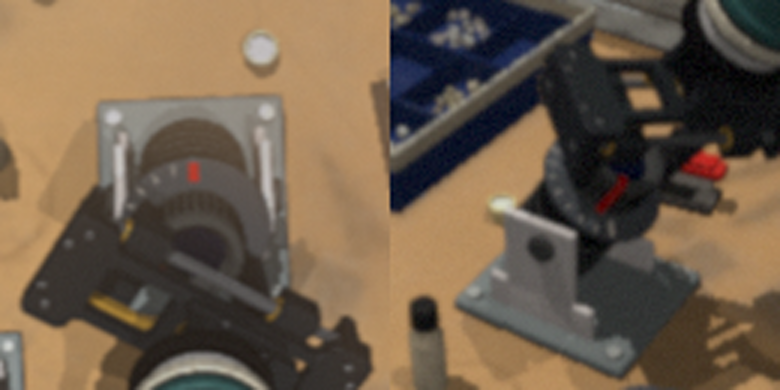

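The fingers closed across the collar with an opening of 57.7 mm against 58 mm. A one-sided 4.6 N shows an off-centre grip, so I'll centre by force in both directions.

```bash
cat > center.py <<'E'
from bench import *; from geo import *
b=np.load("b.npy")
def center(phi,off,z=.053):
    d=np.array([np.cos(phi),np.sin(phi)]); prev=None
    for i in range(14):
        wait(.1); f=ft(b); c=f[:2]@d
        print(phi,off.round(4),f.round(1))
        if abs(c)<1.3 or (prev is not None and c*prev<0): break
        prev=c; off=off+np.sign(c)*.0006*d; line_to(pose(z,phi,off)[0],rate=.02)
    return off
E
python3 - <<'E'
from center import *
off=center(1.0,np.zeros(2))
gripper_to(.08,5); movep(*pose(.053,1.0-np.pi/2,off)); gripper_to(.052,5)
off=center(1.0-np.pi/2,off); np.save("off.npy",off)
s=read_state();print(off,s["opening"],s["time"])
E
```

```text
1.0 [0. 0.] [-2.9 -5.   3.1]
1.0 [-0.0003 -0.0005] [-2.3 -3.2  3. ]
1.0 [-0.0006 -0.001 ] [-0.5 -1.6  2.9]
1.0 [-0.001  -0.0015] [0.8 5.2 2.8]
-0.5707963267948966 [-0.001  -0.0015] [ 3.1 -3.6 -1.5]
-0.5707963267948966 [-0.0005 -0.0018] [ 2.6 -2.9  1.2]
-0.5707963267948966 [ 0.     -0.0022] [ 2.8 -1.2  3.5]
-0.5707963267948966 [ 0.0005 -0.0025] [2.  2.1 3.4]
[ 0.0005421  -0.00248719] 0.05750870901510309 10.0833
```

```bash
python3 - <<'E'
from center import *
off=np.load("off.npy")+[-.0002,.0003]; np.save("off.npy",off)
gripper_to(.08,5); movep(*pose(.053,1.0,off)); gripper_to(.05,40); wait(.2)
print("grip",ft(b).round(1),read_state()["opening"])
z=.053; f0=ft(b)
for i in range(14):
    z-=.001; line_to(pose(z,1.0,off)[0],rate=.02); wait(.05); s=read_state(); f=ft(b)
    za=(Rk.T@(s["eef_pos"]-ok))[2]; print(round(z,4),za.round(4),f.round(1))
    if f[2]-f0[2]>22: break
np.save("z.npy",z); print(read_state()["time"], Rk.T@read_state()["torque"])
E
```

```text
grip [1.7 4.8 1.7] 0.057201064328881425
0.052 0.0521 [1.1 5.7 3.6]
0.051 0.0512 [0.9 5.7 4. ]
0.05 0.0502 [0.7 5.9 5.6]
0.049 0.0493 [1.1 5.4 5. ]
0.048 0.0483 [0.8 5.3 6.4]
0.047 0.0473 [-0.3  5.1  7.2]
0.046 0.0469 [-1.8  4.5 16.9]
0.045 0.0468 [-4.4  4.4 31.2]
15.0583 [ 0.66908496  1.04617466 -0.0301929 ]
```

The bottom stop showed clearly: 31 N after 6 mm of travel. Now I'll turn while holding it pressed.

```bash
cat > turn.py <<'E'
from center import *
def turn(a,e,z,off,step=.2,tmax=.7):
    phi=a
    while phi>e+1e-6:
        phi=max(e,phi-step); movep(*pose(z,phi,off)); wait(.03); s=read_state(); f=ft(b)
        l=Rk.T@(s["eef_pos"]-ok); t=(Rk.T@s["torque"])[2]
        print(round(phi,2),"z",l[2].round(4),"f",f.round(1),"t",t.round(2),"T",round(s["time"],1))
        if abs(t)>tmax or abs(f).max()>45: print("stop");break
    return phi
E
python3 - <<'E'
from turn import *
phi=turn(1.0,-0.4,float(np.load("z.npy")),np.load("off.npy")); np.save("phi.npy",phi)
E
```

```text
0.8 z 0.0468 f [-5.1  3.8 30.8] t -0.1 T 15.4
0.6 z 0.0467 f [-5.6  4.  30.1] t -0.03 T 15.7
0.4 z 0.0467 f [-4.8  4.5 30.9] t -0.02 T 16.1
0.2 z 0.0467 f [-4.8  4.2 31.2] t -0.01 T 16.4
0.0 z 0.0467 f [-5.7  4.7 31.1] t -0.01 T 16.8
-0.2 z 0.0467 f [-5.9  4.5 31.5] t -0.02 T 17.1
-0.4 z 0.0467 f [-4.8  3.7 32.2] t 0.02 T 17.4
```

```bash
python3 - <<'E'
from turn import *
z=float(np.load("z.npy"));off=np.load("off.npy")
phi=turn(-.4,-0.8,z,off)
phi=turn(phi,-1.45,z,off,step=.06,tmax=.35); np.save("phi.npy",phi)
import cv2
ims=[get_image(n)[w:w+130,u:u+130] for n,(u,w) in {"top":(270,140),"side":(255,130)}.items()]
cv2.imwrite("pics/t.png",cv2.resize(np.hstack(ims),None,fx=3,fy=3,interpolation=cv2.INTER_CUBIC))
E
```

```text
-0.6 z 0.0467 f [-5.5  4.7 31.4] t -0.02 T 17.8
-0.8 z 0.0467 f [-4.8  4.9 31.6] t -0.05 T 18.1
-0.86 z 0.0467 f [-5.   5.  31.1] t -0.03 T 18.4
-0.92 z 0.0468 f [-6.3  5.3 32.5] t -0.13 T 18.7
-0.98 z 0.0467 f [-4.2  5.2 31.4] t -0.03 T 19.0
-1.04 z 0.0467 f [-4.5  5.2 32.1] t -0.06 T 19.3
-1.1 z 0.0467 f [-4.8  5.4 30. ] t 0.55 T 19.6
stop
```

View pics/t.png

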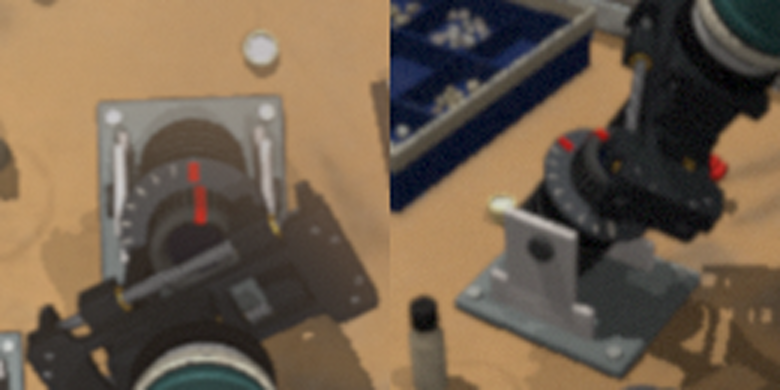

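The end stop showed at phi −1.1. The pointer at top-crop (201,203) lies just past the red mark at (194,172). I'll back off slightly, let the collar spring out with the grip, release and retreat.

```bash
python3 - <<'E'
from turn import *
z=float(np.load("z.npy"));off=np.load("off.npy"); phi=-1.03
movep(*pose(z,phi,off))
line_to(pose(.052,phi,off)[0],rate=.02); wait(.1); print(ft(b).round(1))
gripper_to(.085,10); wait(.3); print(ft(b).round(1))
line_to(pose(.17,phi,off)[0],rate=.1); set_joints([-1.151,.264,1.604,0,1.274,-.037]); wait(.3)
import cv2
ims=[get_image(n)[w:w+130,u:u+130] for n,(u,w) in {"top":(270,140),"side":(255,130)}.items()]
cv2.imwrite("pics/e.png",cv2.resize(np.hstack(ims),None,fx=3,fy=3,interpolation=cv2.INTER_CUBIC))
print(read_state()["time"],read_state()["wrist_force"])
E
```

```text
[2.3 5.3 3.4]
[ 1.  -0.8 -0.7]
25.3083 [-0.13720169 -0.54987569 -0.19764536]
```

View pics/e.png

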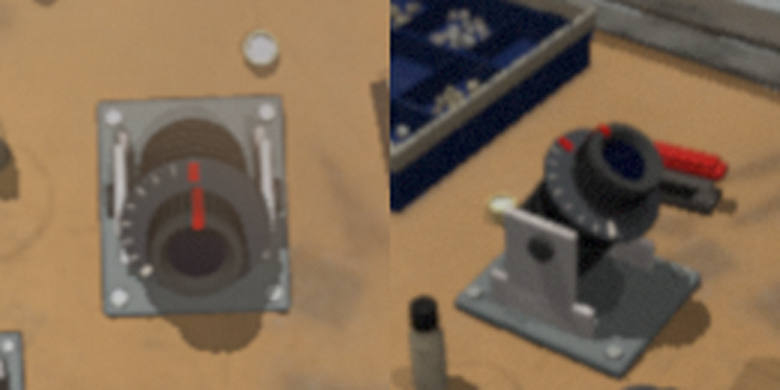

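The pointer at top-crop (198,208) now lines up with the red mark at (194,172). The collar looks sprung out again, the vial, stapler and aerator look undisturbed, and the arm is clear.

```bash
python3 -c "
from bench import *
print(close_job())"
```

```text
the job is handed in; nothing more can be done
None
```

I pressed the collar in, turned it clockwise to the red mark and let it spring back out there; the arm is clear, the vial, stapler and aerator look undisturbed in the last pictures, and the job is handed in, though no verdict was shown.

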